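Box up two pastry orders from the mixed tray

ROBOT

A 6-joint arm with a two-finger parallel gripper is mounted at the origin on the work surface. World frame = base frame: x ahead of the robot, y to its left, z up, the work surface at z = 0. Lengths are in m, angles in rad, forces in N, time in s.
With the tool pointing down it reaches from about 0.375 to 0.9 m from the base axis. Payload 3.1 kg.
Tool frame: the origin (TCP) lies on the centre line of the jaws, within the pads' length; the fingertips stand robot.tip_reach ahead of it and the grasp point (between the pads) lies 8 mm behind it (robot.tip_reach is the distance from the TCP to the fingertips, in m); z points along the fingers, y is the line along which they close (so a half turn about z gives the same grasp; the last joint's range is limited). The gripper opens to 87 mm and grips with 3 to 60 N. Pads are 19 mm wide; open, the fingers measure 117 mm over their backs; the gripper's body (75 mm by 190 mm) begins 51 mm behind the grasp point.
Start: joints at [-1.411, 0.527, 1.433, -0, 1.181, -0.178], TCP at [0.207, -0.59, 0.234] pointing down, gripper open.
Joint ranges: [-3.08, 3.08], [-0.75, 2.2], [0.22, 2.44], [-1.43, 4.57], [0, 2.65], [-2.85, 2.85]. Speed limits (rad/s): [2.79, 2.79, 3.14, 3.14, 3.14, 3.14].

INTERFACE

Orientations are given as a unit quaternion [x, y, z, w].
In Python, from rig import robot gives the robot as it stands.
- The arm moves only by the tool jog_arm, never from a script. Its argument "motion" is one flat list of numbers, 7 for each row, row after row: the shift along the tool's x, y, z scaled (see below), then the turn, a rotation vector about the tool's x, y, z scaled (see below), then the gripper's target within -1 to 1 (shut at 1, half-way at 0, fully open at -1). In form: [x, y, z, rx, ry, rz, hand, x, y, z, rx, ry, rz, hand, ...]. A call has 1 to 12 rows; each row shifts and turns the commanded pose from where the row before left it, along the tool's axes as they then stand; what a row does not reach is not made up. The controller multiplies each number of a shift by 4 cm and each number of a turn by 4 degrees. A row lasts 1/8 s, in which the tool goes at most 62.5 mm and 10.7 degrees, less where a joint would pass 70% of its speed; a pose out of reach is approached as far as the arm can. A call with a number of a shift or a turn outside -1 to 1 is refused whole. A call with a gripper value outside its range is refused whole. The fingers move at their own pace and stop on an object; "grip_force" is the grip in N (left out, the last holds). Time passes only in rows, so rows that do not move let the fingers close. It gives the time, the measured TCP pose, the force, the opening and the grip force at its end, in the units of the state.
- robot.get_obs(): the state, without advancing time (a new reading comes with each control period).
- robot.camera(name): name is "side" or "top"; returns the picture (480x640x3 uint8, blue, green, red); there is no depth.
- robot.calibration(name): a dict with "fx", "fy", "cx", "cy" (pixels), "R" (3x3) and "t" (3): a world point X has camera coordinates R X + t. Camera axes: x right, y down, z forward; pixel columns grow to the right and rows downward; lengths in m; the calibration is good to about 2 mm. A picture is of the moment at which its call begins. calibration takes no time and is no camera call.
- robot.hand_in(): hands the job in; it is judged then, once.
The state is a dict: "time": time; "q": joint angles; "joint_velocities": joint speeds; "joint_torque": joint torques, N m; "position": TCP position; "tool_rot": TCP orientation; "ft_force": force on the tool from outside, world axes, zero at the start; "moment": the same for the moment, N m; "grip_width": finger opening in m; "grip_force": force on a finger pad.
Only numpy, scipy, OpenCV 4.12 (cv2) and the standard library are available. Lean on these libraries where they do the work, as an engineer would, in place of code of your own. Each camera call takes 0.05 s, during which the arm holds its last target. There are 200 camera calls.

TASK

Make up two orders from the mixed tray: the dark brownie, the bundt cake and the raspberry tartlet go in the pink box, the cream-coloured blondie and the chocolate-coconut tartlet in the blue box. Give each piece a compartment of its own, standing flat and upright on the box floor, the square ones set straight with the box, and set them down without dropping them. Leave the red muffin where it stands on the tray.

Things in the scene. Friction and masses are not known exactly. Their poses are not given: they have to be found in the camera images.
- brownie: Dark chocolate brownie, a nearly black square 55 x 55 mm and 40 mm high with a criss-cross of thin dark icing lines on top; x and y along its sides. Firm; its sides are upright from 10 to 32 mm above the underside, so grip it there across its 55 mm width. About 120 g. Origin: centre of the underside, z up.
- blondie: Blondie, a cream-coloured square 55 x 55 mm and 40 mm high with brown chocolate chunks on top; x and y along its sides. Firm; its sides are upright from 10 to 32 mm above the underside, so grip it there across its 55 mm width. About 120 g. Origin: centre of the underside, z up.
- bundt: Small round brown bundt cake with ribbed sides, a white cream swirl and an orange fleck on top; 58 mm across, 54 mm high (ribbed sides to 30 mm, then it narrows). Firm; its sides are upright from 10 to 30 mm above the underside, so grip it there across its 58 mm width. About 110 g. Origin: centre of the underside, z up.
- berry_tart: Raspberry tartlet: round golden ribbed crust 58 mm across and 34 mm high, with red raspberries and a green leaf on top, 46 mm high in all. Firm; its sides are upright from 10 to 32 mm above the underside, so grip it there across its 58 mm width. About 100 g. Origin: centre of the underside, z up.
- choc_tart: Chocolate-coconut tartlet: round golden ribbed crust 58 mm across and 34 mm high, with a dark chocolate dome flecked with white coconut, 46 mm high in all. Firm; its sides are upright from 10 to 32 mm above the underside, so grip it there across its 58 mm width. About 100 g. Origin: centre of the underside, z up.
- muffin: Muffin in a bright red pointed paper case with white marshmallows on top, 62 mm across and 57 mm high. Not ordered: it stays on the tray. Loose. Origin: centre of the underside, z up.
- pink_box: Order box, shallow open pink card base with three compartments in a row along its x, each 76 mm (x) by 84 mm (y) inside, centres at x = -79, 0 and +79 mm, y = 0. Floor 3 mm, dividers 14 mm and walls 16 mm above the counter: fingertips kept 17 mm above the floor clear them. 240 x 90 mm overall, fixed. Origin: centre of the underside, on the counter, z up.
- blue_box: Order box, shallow open blue card base with two compartments in a row along its x, each 76 mm (x) by 84 mm (y) inside, centres at x = -39.5 and +39.5 mm, y = 0. Floor 3 mm, dividers 14 mm and walls 16 mm above the counter: fingertips kept 17 mm above the floor clear them. 161 x 90 mm overall, fixed. Origin: centre of the underside, on the counter, z up.
- tray: Stock tray: gold card with white doily, 262 (x) by 196 mm (y), rim 9 mm high, top 4 mm above the counter, fixed. At the start the six pastries stand on it in two columns 105 mm apart along y, pitch 85 mm along x (each within 4 mm; squares turned up to 17 degrees from the tray); finger room is along y. Origin: centre of the underside, on the counter, z up.
Things that resemble listed ones, but are neither listed nor needed, are in the scene too. What is shaped like the brownie but purple or turquoise is not meant.

How it is judged:
At the end, for the whole second after the job is handed in: The five pieces stand in their boxes, each on a compartment's floor (underside within 4 mm of it, tilt under 7 degrees), brownie and blondie within 15 degrees of square to the box, all released and at rest; muffin upright, within 25 mm of its starting place (x of brownie in the frame of pink_box between -0.092 and 0.092 m and y of brownie in the frame of pink_box between -0.017 and 0.017 m and z of each of brownie, bundt, berry_tart in the frame of pink_box below 0.007 m and angle between each of brownie, bundt, berry_tart, blondie, choc_tart, muffin's own z axis and vertical below 0.12 rad and linear speed of each of brownie, bundt, berry_tart, blondie, choc_tart below 0.02 m/s and contact force between each of brownie, bundt, berry_tart, blondie, choc_tart and the fingers below 0.05 N and (angle between the x axis of brownie and the x axis of pink_box, either way round below 0.26 rad or angle between the x axis of brownie and the x axis of pink_box, either way round above 1.311 rad) and x of bundt in the frame of pink_box between -0.092 and 0.092 m and y of bundt in the frame of pink_box between -0.017 and 0.017 m and x of berry_tart in the frame of pink_box between -0.092 and 0.092 m and y of berry_tart in the frame of pink_box between -0.017 and 0.017 m and x of blondie in the frame of blue_box between -0.053 and 0.053 m and y of blondie in the frame of blue_box between -0.017 and 0.017 m and z of each of blondie, choc_tart in the frame of blue_box below 0.007 m and (angle between the x axis of blondie and the x axis of blue_box, either way round below 0.26 rad or angle between the x axis of blondie and the x axis of blue_box, either way round above 1.311 rad) and x of choc_tart in the frame of blue_box between -0.053 and 0.053 m and y of choc_tart in the frame of blue_box between -0.017 and 0.017 m and distance of muffin from where it was at the start of the episode below 0.025 m); the robot touches nothing.
It fails at once if a pastry is dropped: it moves faster than 0.7 m/s (a fall of 25 mm) while the fingers do not hold it ((linear speed of brownie above 0.7 m/s and contact force between brownie and the fingers below 0.01 N) or (linear speed of bundt above 0.7 m/s and contact force between bundt and the fingers below 0.01 N) or (linear speed of berry_tart above 0.7 m/s and contact force between berry_tart and the fingers below 0.01 N) or (linear speed of blondie above 0.7 m/s and contact force between blondie and the fingers below 0.01 N) or (linear speed of choc_tart above 0.7 m/s and contact force between choc_tart and the fingers below 0.01 N)).
It fails at once if the muffin is pushed more than 25 mm from its place (distance of muffin from where it was at the start of the episode above 0.025 m).
It also fails if it takes over 118 s, if anything falls off the work surface, if the arm or the gripper's body presses on something with over 40 N, if the wrist force passes 120 N, or if a joint passes its speed limit or range.

## Working session

There is one attempt and no reset: what is moved stays moved. The work goes in short steps, Python scripts to look and compute and a tool call to move; the robot and the scene stay as the last step left them, time stands still between calls to the robot, and variables do not carry over. Pictures are saved under pics/ and viewed, at most 14 in all, crops included, and the job is handed in when it is done.

Besides the shell and the picture viewer there is one more tool, called after ">>>" by a JSON object that holds its "name" and its "arguments". jog_arm: Moves the arm, as the interface text tells. Shifts and turns lie within -1 to 1; 1 stands for 4 cm of shift or 4 degrees of turn. Its arguments: {"type":"object","properties":{"motion":{"type":"array","items":{"type":"number"}},"grip_force":{"type":"number"}},"required":["motion"]}

```bash
mkdir -p pics; python3 - <<'E'
from rig import robot
import cv2
o=robot.get_obs();print(o,robot.tip_reach)
for n in("top","side"):
    cv2.imwrite(f"pics/{n}0.png",robot.camera(n));c=robot.calibration(n);print(n,c)
E
```

```text
{'time': 0.0, 'q': array([-1.41149379e+00,  5.28454171e-01,  1.43389379e+00, -3.15967917e-05,
        1.18140888e+00, -1.78494500e-01]), 'joint_velocities': array([ 1.40725690e-03,  6.09142313e-04,  9.33490590e-05, -3.89536828e-04,
        4.63541496e-04, -5.69103871e-04]), 'joint_torque': array([ 6.33268883e-06, -4.40041280e+01, -1.76590812e+01,  6.32139668e-02,
        5.82927733e-02, -1.51414088e-04]), 'position': array([ 0.20703917, -0.58895867,  0.2325817 ]), 'tool_rot': array([ 9.85768933e-01,  1.68102470e-01, -4.22499781e-06, -1.08218334e-03]), 'ft_force': array([-0.11451443, -0.17658292, -0.3881597 ]), 'moment': array([ 0.07918035, -0.00696506,  0.02743383]), 'grip_force': 0.0, 'grip_width': 0.08715906545074772} 0.011
top {'fx': 520.7280670902165, 'fy': 520.7280670902165, 'cx': 312.8355454357862, 'cy': 234.05631541545088, 'R': array([[-0.00952291, -0.99986794, -0.01316893],
       [-0.99764671,  0.01039435, -0.06777166],
       [ 0.06789959,  0.01249256, -0.99761394]]), 't': array([0.08478419, 0.5667919 , 1.10255799])}
side {'fx': 434.35212153304866, 'fy': 434.35212153304866, 'cx': 319.00961486828817, 'cy': 239.984732838408, 'R': array([[ 0.99932033, -0.03571143, -0.00914155],
       [-0.02522399, -0.48159883, -0.87602872],
       [ 0.02688168,  0.8756639 , -0.48217229]]), 't': array([-0.56136131,  0.10258184,  0.97655382])}
```

View pics/top0.png

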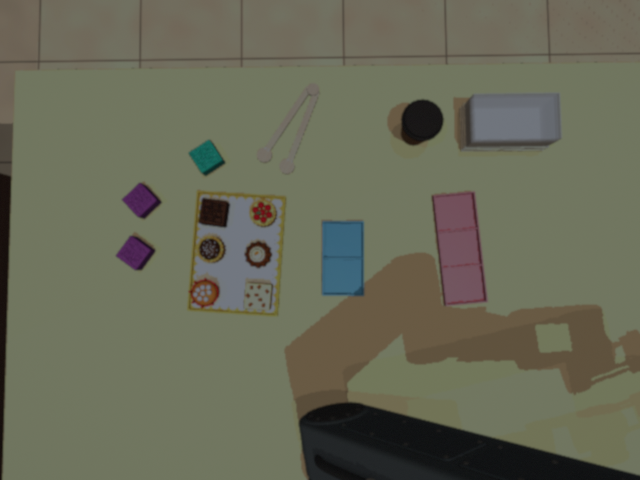

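View pics/side0.png

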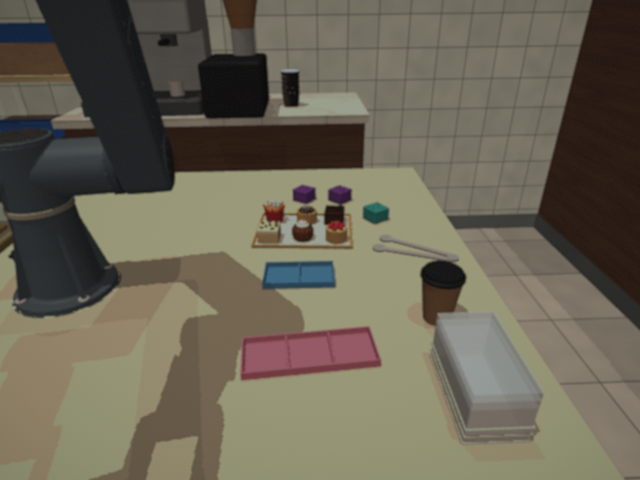

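The top view (x runs up, y runs left) shows these candidates:
- **Brownie:** the dark square at (214,212). The purple squares at (141,200) and (135,252) and the turquoise one at (206,156) are decoys.
- **Blondie:** (258,295).
- **Raspberry tartlet:** (263,212). The red thing at (204,292) is the muffin.
- **Chocolate-coconut tartlet:** (211,249), versus the bundt at (258,254).
- **Boxes:** blue at about (343,258), pink at about (459,248).

I'll check these in one close crop.

```bash
cat > h.py <<'E'
import numpy as np, cv2
from rig import robot
def ray(n,u,v,z):
    c=robot.calibration(n);d=np.array([(u-c['cx'])/c['fx'],(v-c['cy'])/c['fy'],1]);R=np.array(c['R']);o=-R.T@c['t'];d=R.T@d
    return (o+d*(z-o[2])/d[2])[:2]
def proj(n,X):
    c=robot.calibration(n);p=np.array(c['R'])@X+c['t'];return np.array([c['fx']*p[0]/p[2]+c['cx'],c['fy']*p[1]/p[2]+c['cy']])
E
python3 - <<'E'
import cv2
im=cv2.imread("pics/top0.png")
cv2.imwrite("pics/c1.png",cv2.resize(im[182:322,182:294],None,fx=4.25,fy=4.25,interpolation=cv2.INTER_CUBIC))
cv2.imwrite("pics/c2.png",cv2.resize(im[185:310,315:495],None,fx=4.25,fy=4.25,interpolation=cv2.INTER_CUBIC))
E
```

```text
(no output)
```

View pics/c1.png

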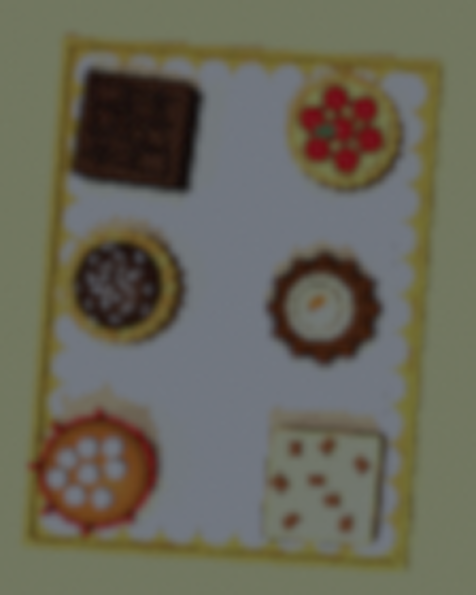

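View pics/c2.png

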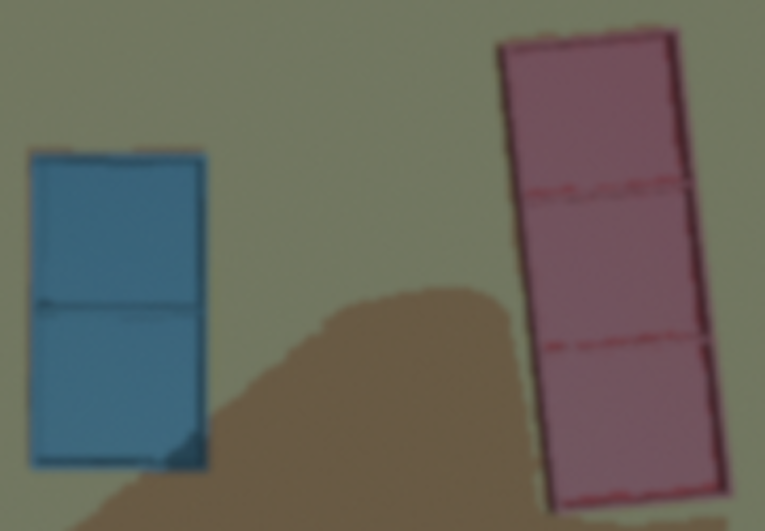

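The crop confirms it: brownie upper left, raspberry tart upper right, choc-coconut tart mid-left, bundt mid-right, muffin lower left, blondie lower right. Next I'll convert to world coordinates.

```bash
cat > m.py <<'E'
from h import *
def w(c,off,z): return ray("top",(c[0]+.5)/4.25-.5+off[0],(c[1]+.5)/4.25-.5+off[1],z)
def quad(name,P,off,z):
    Q=np.array([w(p,off,z) for p in P]);e=np.roll(Q,-1,0)-Q
    print(name,"c",Q.mean(0).round(4),"len",np.linalg.norm(e,axis=1).round(4),"ang",np.degrees(np.arctan2(e[:,1],e[:,0])).round(1))
A=(182,182);B=(315,185)
quad("tray",[(66,38),(440,62),(408,567),(27,543)],A,.009)
quad("blue",[(29,152),(207,152),(207,470),(30,468)],B,.016)
quad("pink",[(500,42),(677,30),(730,495),(552,510)],B,.016)
quad("brownie",[(90,70),(196,80),(183,188),(75,176)],A,.044)
quad("blondie",[(270,425),(380,430),(375,543),(265,537)],A,.044)
for n,c,z in[("berry",(343,130),.038),("choc",(123,284),.038),("bundt",(323,305),.034),("muffin",(97,470),.05)]: print(n,w(c,A,z).round(4))
E
python3 m.py
```

```text
tray c [0.5302 0.2447] len [0.1938 0.2584 0.1944 0.2594] ang [-94.3 176.1  85.9  -4.1]
blue c [0.5166 0.0159] len [0.0906 0.161  0.0892 0.1602] ang [-90.6 179.1  88.8  -0.4]
pink c [ 0.5355 -0.2354] len [0.0902 0.2364 0.0896 0.2381] ang [ -86.7 -175.3   94.3    4.8]
brownie c [0.6154 0.2888] len [0.0534 0.0544 0.0544 0.0536] ang [-96.1 173.2  83.1  -7.8]
blondie c [0.4383 0.196 ] len [0.0545 0.0554 0.0543 0.055 ] ang [-93.1 177.2  86.4  -2.6]
berry [0.6141 0.186 ]
choc [0.538  0.2962]
bundt [0.5267 0.1967]
muffin [0.4463 0.3061]
```

>>> {"name": "jog_arm", "arguments": {"motion": [0,0,0,0,0,0.98,-1,0,0,0,0,0,0.98,-1,0,0,0,0,0,0.98,-1,0,0,0,0,0,0.98,-1,0,0,0,0,0,0.98,-1,0,0,0,0,0,0.98,-1,0.4,-0.95,0,0,0,0,-1,0.4,-0.95,0,0,0,0,-1,0.4,-0.95,0,0,0,0,-1,0.4,-0.95,0,0,0,0,-1,0.4,-0.95,0,0,0,0,-1,0.4,-0.95,0,0,0,0,-1], "grip_force": 15}}

```text
time: 1.6
position: [0.3198, -0.3677, 0.2333]
tool_rot: [0.999, -0.036, -0.0, -0.0]
ft_force: [0.2, 0.6, 0.8]
grip_width: 0.0869
grip_force: 0.0
```

>>> {"name": "jog_arm", "arguments": {"motion": [0.4,-0.95,0,0,0,0,-1,0.4,-0.95,0,0,0,0,-1,0.4,-0.95,0,0,0,0,-1,0.4,-0.95,0,0,0,0,-1,0.4,-0.95,0,0,0,0,-1,0.4,-0.95,0,0,0,0,-1,0.4,-0.95,0.2,0,0,0,-1,0.4,-0.95,0.2,0,0,0,-1,0.4,-0.95,0.2,0,0,0,-1,0.4,-0.95,0.2,0,0,0,-1,0.4,-0.95,0.2,0,0,0,-1,0.4,-0.95,0.2,0,0,0,-1]}}

```text
time: 3.1
position: [0.5444, 0.0729, 0.185]
tool_rot: [0.999, -0.036, -0.0, 0.0]
ft_force: [0.8, -0.1, -0.2]
grip_width: 0.0871
grip_force: 0.0
```

```bash
cat > g.py <<'E'
import sys
from h import *
from scipy.spatial.transform import Rotation as Ro
x,y,z,yaw=map(float,sys.argv[1:5]);o=robot.get_obs();M=Ro.from_quat(o['tool_rot']).as_matrix()
cur=np.degrees(np.arctan2(M[1,0],M[0,0]))
print("t",round(o['time'],2),"pos",o['position'].round(4),"yaw",cur.round(2),"tilt",np.degrees(np.arccos(-M[2,2])).round(2),"w",round(o['grip_width'],4),"gf",round(o['grip_force'],1),"F",o['ft_force'].round(1))
d=np.array([x,y,z])-o['position']
print("units before turn",(M.T@d/.04).round(2),"turn units",round((cur-yaw)/4,2))
t=np.radians(yaw);N=np.array([[np.cos(t),np.sin(t),0],[np.sin(t),-np.cos(t),0],[0,0,-1]])
print("units after turn",(N.T@d/.04).round(2))
E
python3 g.py .614 .186 .12 -4.1
```

```text
t 3.1 pos [0.5444 0.0729 0.185 ] yaw -4.16 tilt 0.04 w 0.0871 gf 0.0 F [ 0.8 -0.1 -0.2]
units before turn [ 1.53 -2.95  1.62] turn units -0.01
units after turn [ 1.53 -2.94  1.62]
```

>>> {"name": "jog_arm", "arguments": {"motion": [0.38,-0.74,0.4,0,0,0,-1,0.38,-0.74,0.4,0,0,0,-1,0.38,-0.74,0.4,0,0,0,-1,0.38,-0.74,0.4,0,0,0,-1,0,0,0,0,0,0,-1]}}

```text
time: 3.72
position: [0.613, 0.187, 0.1196]
tool_rot: [0.999, -0.035, -0.001, 0.0]
ft_force: [0.1, 0.9, -0.1]
grip_width: 0.0872
grip_force: 0.0
```

```bash
python3 g.py .614 .186 .032 -4.1; python3 - <<'E'
from h import *
im=robot.camera("side");u,v=proj("side",np.array([.55,.23,.05])).astype(int);print(u,v)
cv2.imwrite("pics/s1.png",cv2.resize(im[v-70:v+60,u-80:u+90],None,fx=4.4,fy=4.4,interpolation=cv2.INTER_CUBIC))
E
```

```text
t 3.73 pos [0.613  0.187  0.1196] yaw -4.02 tilt 0.14 w 0.0872 gf 0.0 F [ 0.1  0.9 -0.1]
units before turn [0.03 0.02 2.19] turn units 0.02
units after turn [0.03 0.02 2.19]
311 215
```

View pics/s1.png

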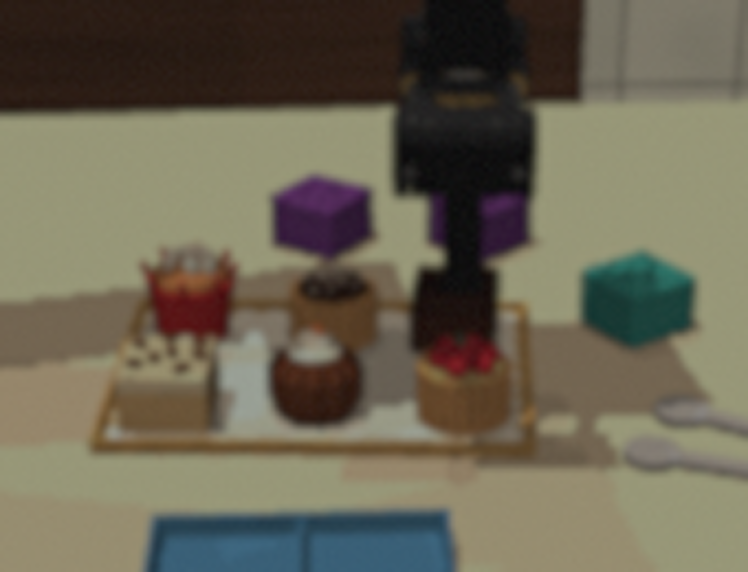

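The gripper is lined up over the raspberry tart (finger at column 465, tart at 463). Descending to grip.

>>> {"name": "jog_arm", "arguments": {"motion": [0,0,0.5,0,0,0,-1,0,0,0.5,0,0,0,-1,0,0,0.5,0,0,0,-1,0,0,0.5,0,0,0,-1,0,0,0.2,0,0,0,-1,0,0,0,0,0,0,1,0,0,0,0,0,0,1,0,0,0,0,0,0,1,0,0,0,0,0,0,1,0,0,0,0,0,0,1]}}

```text
time: 5.03
position: [0.6138, 0.1854, 0.0342]
tool_rot: [0.999, -0.036, 0.001, -0.0]
ft_force: [-0.4, 0.3, 2.8]
grip_width: 0.0573
grip_force: 15.0
```

```bash
python3 g.py .6143 -.2297 .16 4.1
```

```text
t 5.03 pos [0.6138 0.1854 0.0342] yaw -4.16 tilt 0.07 w 0.0573 gf 15.0 F [-0.4  0.3  2.8]
units before turn [ 0.77 10.35 -3.15] turn units -2.07
units after turn [-0.73 10.35 -3.14]
```

>>> {"name": "jog_arm", "arguments": {"motion": [0,0,-0.5,0,0,0,1,0,0,-0.8,0,0,-0.7,1,0,0,-0.9,0,0,-0.7,1,0,0,-0.8,0,0,-0.7,1,-0.04,0.5,0,0,0,0,1,-0.07,0.9,0,0,0,0,1,-0.07,0.95,0,0,0,0,1,-0.07,0.95,0,0,0,0,1,-0.07,0.95,0,0,0,0,1,-0.07,0.95,0,0,0,0,1,-0.07,0.95,0,0,0,0,1,-0.07,0.95,0,0,0,0,1]}}

```text
time: 6.52
position: [0.6115, -0.1016, 0.1524]
tool_rot: [0.999, 0.036, -0.001, -0.0]
ft_force: [1.5, -0.3, -0.8]
grip_width: 0.0578
grip_force: 15.0
```

>>> {"name": "jog_arm", "arguments": {"motion": [-0.07,0.95,0,0,0,0,1,-0.07,0.95,0,0,0,0,1,-0.07,0.85,0,0,0,0,1,-0.04,0.5,0,0,0,0,1,0,0,0,0,0,0,1,0,0,0,0,0,0,1]}}

```text
time: 7.28
position: [0.6122, -0.2286, 0.1531]
tool_rot: [0.999, 0.037, -0.001, -0.001]
ft_force: [-0.6, -0.1, -0.2]
grip_width: 0.0575
grip_force: 15.0
```

```bash
python3 g.py .6143 -.2297 .033 4.1;  python3 - <<'E'
from h import *
im=robot.camera("side");u,v=proj("side",np.array([.55,-.2,.05])).astype(int);print(u,v)
cv2.imwrite("pics/s2.png",cv2.resize(im[v-90:v+70,u-100:u+110],None,fx=3.6,fy=3.6,interpolation=cv2.INTER_CUBIC))
E
```

```text
t 7.28 pos [ 0.6122 -0.2286  0.1531] yaw 4.25 tilt 0.12 w 0.0575 gf 15.0 F [-0.6 -0.1 -0.2]
units before turn [0.05 0.04 3.  ] turn units 0.04
units after turn [0.05 0.03 3.  ]
316 317
```

View pics/s2.png

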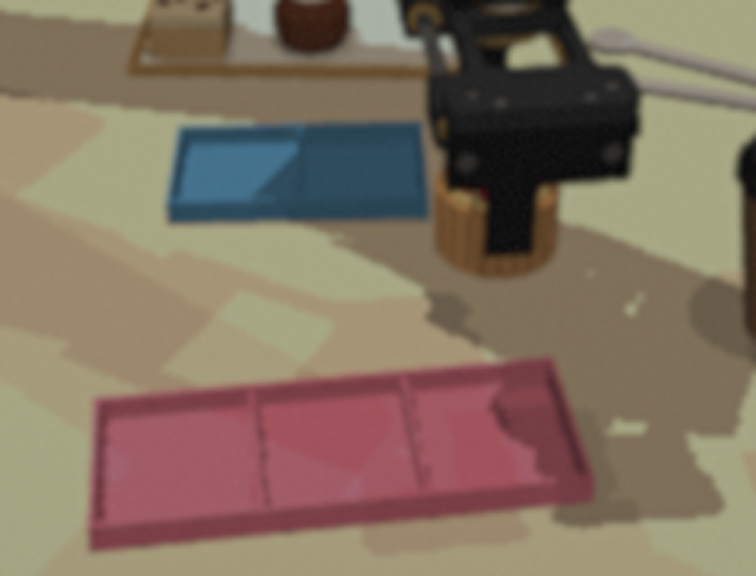

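>>> {"name": "jog_arm", "arguments": {"motion": [0.04,0.03,0.5,0,0,0,1,0,0,0.7,0,0,0,1,0,0,0.7,0,0,0,1,0,0,0.6,0,0,0,1,0,0,0.3,0,0,0,1,0,0,0.15,0,0,0,1,0,0,0.05,0,0,0,1,0,0,0,0,0,0,1]}}

```text
time: 8.32
position: [0.6149, -0.2312, 0.0342]
tool_rot: [0.999, 0.037, 0.001, 0.0]
ft_force: [0.2, -0.8, -0.8]
grip_width: 0.0576
grip_force: 15.0
```

```bash
python3 g.py .6143 -.2297 .033 4.1
```

```text
t 8.32 pos [ 0.6149 -0.2312  0.0342] yaw 4.24 tilt 0.08 w 0.0576 gf 15.0 F [ 0.2 -0.8 -0.8]
units before turn [-0.01 -0.04  0.03] turn units 0.03
units after turn [-0.01 -0.04  0.03]
```

>>> {"name": "jog_arm", "arguments": {"motion": [0,0,0.03,0,0,0,1,0,0,0,0,0,0,-1,0,0,0,0,0,0,-1,0,0,0,0,0,0,-1,0,0,0,0,0,0,-1,0,0,-0.4,0,0,0,-1,0,0,-0.8,0,0,0.94,-1,0,0,-0.8,0,0,0.94,-1,0,0,-0.7,0,0,0.94,-1,-0.11,-0.92,0,0,0,0,-1,-0.11,-0.92,0,0,0,0,-1,-0.11,-0.92,0,0,0,0,-1]}}

```text
time: 9.82
position: [0.6152, -0.1189, 0.1418]
tool_rot: [0.998, -0.062, 0.001, 0.0]
ft_force: [0.3, 0.4, 0.1]
grip_width: 0.0874
grip_force: 0.0
```

>>> {"name": "jog_arm", "arguments": {"motion": [-0.11,-0.92,0,0,0,0,-1,-0.11,-0.92,0,0,0,0,-1,-0.11,-0.92,0,0,0,0,-1,-0.11,-0.92,0,0,0,0,-1,-0.11,-0.92,0,0,0,0,-1,-0.11,-0.92,0,0,0,0,-1,-0.11,-0.92,0,0,0,0,-1,-0.11,-0.92,0,0,0,0,-1,-0.11,-0.92,0,0,0,0,-1,-0.11,-0.92,0,0,0,0,-1,-0.11,-0.92,0,0,0,0,-1,0,0,0,0,0,0,-1]}}

```text
time: 11.32
position: [0.6163, 0.2908, 0.1415]
tool_rot: [0.998, -0.06, 0.001, -0.001]
ft_force: [0.4, -0.4, 0.5]
grip_width: 0.0868
grip_force: 0.0
```

```bash
python3 g.py .6154 .2888 .032 -7;  python3 - <<'E'
from h import *
im=robot.camera("side");u,v=proj("side",np.array([.55,-.01,.03])).astype(int);print(u,v)
cv2.imwrite("pics/s3.png",cv2.resize(im[v-90:v+125,u-100:u+110],None,fx=2.7,fy=2.7,interpolation=cv2.INTER_CUBIC))
E
```

```text
t 11.32 pos [0.6163 0.2908 0.1415] yaw -6.82 tilt 0.13 w 0.0868 gf 0.0 F [ 0.4 -0.4  0.5]
units before turn [-0.02  0.06  2.74] turn units 0.04
units after turn [-0.02  0.05  2.74]
313 270
```

View pics/s3.png

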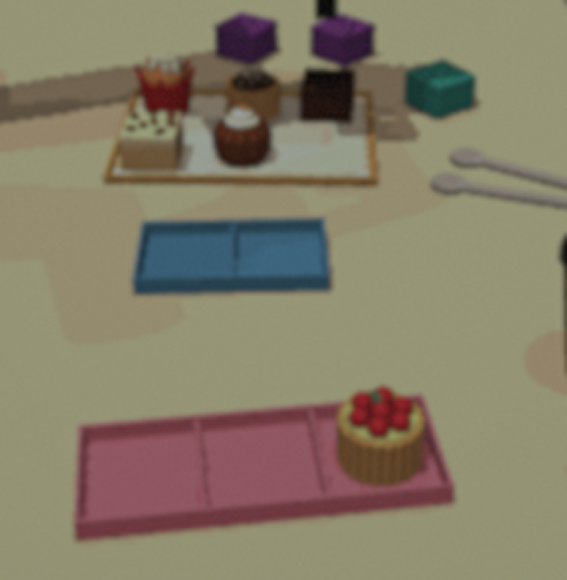

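The raspberry tart stands upright in the far pink compartment, at crop (380,440). Next is the brownie.

>>> {"name": "jog_arm", "arguments": {"motion": [0,0.05,0.6,0,0,0,-1,0,0,0.8,0,0,0,-1,0,0,0.7,0,0,0,-1,0,0,0.4,0,0,0,-1,0,0,0.22,0,0,0,-1,0,0,0,0,0,0,-1,0,0,0,0,0,0,1,0,0,0,0,0,0,1,0,0,0,0,0,0,1,0,0,0,0,0,0,1,0,0,0,0,0,0,1]}}

```text
time: 12.75
position: [0.6165, 0.2863, 0.032]
tool_rot: [0.998, -0.061, 0.0, -0.0]
ft_force: [-0.3, 2.1, 1.7]
grip_width: 0.0553
grip_force: 15.0
```

```bash
python3 g.py .5355 -.2354 .16 4.1
```

```text
t 12.75 pos [0.6165 0.2863 0.032 ] yaw -7.05 tilt 0.06 w 0.0553 gf 15.0 F [-0.3  2.1  1.7]
units before turn [-0.41 13.19 -3.21] turn units -2.79
units after turn [-2.95 12.87 -3.2 ]
```

>>> {"name": "jog_arm", "arguments": {"motion": [0,0,-0.5,0,0,0,1,0,0,-0.8,0,0,-0.93,1,0,0,-0.9,0,0,-0.93,1,0,0,-0.8,0,0,-0.93,1,-0.11,0.5,0,0,0,0,1,-0.22,0.95,0,0,0,0,1,-0.22,0.95,0,0,0,0,1,-0.22,0.95,0,0,0,0,1,-0.22,0.95,0,0,0,0,1,-0.22,0.95,0,0,0,0,1,-0.22,0.95,0,0,0,0,1,-0.22,0.95,0,0,0,0,1]}}

```text
time: 14.25
position: [0.5685, -0.0063, 0.1502]
tool_rot: [0.999, 0.035, -0.002, -0.0]
ft_force: [-0.5, 0.0, -2.3]
grip_width: 0.0547
grip_force: 15.0
```

>>> {"name": "jog_arm", "arguments": {"motion": [-0.22,0.95,0,0,0,0,1,-0.22,0.95,0,0,0,0,1,-0.22,0.95,0,0,0,0,1,-0.22,0.95,0,0,0,0,1,-0.22,0.95,0,0,0,0,1,-0.22,0.95,0,0,0,0,1,-0.2,0.5,0,0,0,0,1,0,0.4,0,0,0,0,1,0,0,0,0,0,0,1,0,0,0,0,0,0,1]}}

```text
time: 15.5
position: [0.5291, -0.2705, 0.1513]
tool_rot: [0.999, 0.036, -0.0, -0.001]
ft_force: [0.1, 0.6, -1.6]
grip_width: 0.0552
grip_force: 15.0
```

```bash
python3 g.py .5355 -.2354 .033 4.1
```

```text
t 15.5 pos [ 0.5291 -0.2705  0.1513] yaw 4.16 tilt 0.08 w 0.0552 gf 15.0 F [ 0.1  0.6 -1.6]
units before turn [ 0.22 -0.86  2.96] turn units 0.02
units after turn [ 0.22 -0.86  2.96]
```

>>> {"name": "jog_arm", "arguments": {"motion": [0.11,-0.43,0,0,0,0,1,0.11,-0.43,0,0,0,0,1,0,0,0.5,0,0,0,1,0,0,0.7,0,0,0,1,0,0,0.7,0,0,0,1,0,0,0.6,0,0,0,1,0,0,0.3,0,0,0,1,0,0,0.15,0,0,0,1,0,0,0.05,0,0,0,1,0,0,0,0,0,0,1]}}

```text
time: 16.75
position: [0.536, -0.237, 0.0322]
tool_rot: [0.999, 0.036, 0.0, 0.0]
ft_force: [-0.3, -0.4, -0.5]
grip_width: 0.055
grip_force: 15.0
```

```bash
python3 g.py .5355 -.2354 .031 4.1
```

```text
t 16.75 pos [ 0.536  -0.237   0.0322] yaw 4.12 tilt 0.07 w 0.055 gf 15.0 F [-0.3 -0.4 -0.5]
units before turn [-0.01 -0.04  0.03] turn units 0.0
units after turn [-0.01 -0.04  0.03]
```

>>> {"name": "jog_arm", "arguments": {"motion": [0,0,0.03,0,0,0,1,0,0,0,0,0,0,-1,0,0,0,0,0,0,-1,0,0,0,0,0,0,-1,0,0,0,0,0,0,-1,0,0,-0.4,0,0,0,-1,0,0,-0.8,0,0,0.69,-1,0,0,-0.8,0,0,0.69,-1,0,0,-0.7,0,0,0.69,-1,-0.08,-0.9,0,0,0,0,-1,-0.08,-0.9,0,0,0,0,-1,-0.08,-0.9,0,0,0,0,-1]}}

```text
time: 18.25
position: [0.534, -0.1276, 0.1397]
tool_rot: [0.999, -0.037, 0.001, 0.0]
ft_force: [-0.4, 1.1, -0.0]
grip_width: 0.087
grip_force: 0.0
```

>>> {"name": "jog_arm", "arguments": {"motion": [-0.08,-0.9,0,0,0,0,-1,-0.08,-0.9,0,0,0,0,-1,-0.08,-0.9,0,0,0,0,-1,-0.08,-0.9,0,0,0,0,-1,-0.08,-0.9,0,0,0,0,-1,-0.08,-0.9,0,0,0,0,-1,-0.08,-0.9,0,0,0,0,-1,-0.08,-0.9,0,0,0,0,-1,-0.08,-0.9,0,0,0,0,-1,0,0,0,0,0,0,-1]}}

```text
time: 19.5
position: [0.5286, 0.199, 0.1394]
tool_rot: [0.999, -0.034, 0.001, -0.0]
ft_force: [0.7, -0.5, 0.2]
grip_width: 0.0869
grip_force: 0.0
```

```bash
python3 g.py .5267 .1967 .032 -4.1;  python3 - <<'E'
from h import *
im=robot.camera("side");u,v=proj("side",np.array([.55,-.01,.03])).astype(int);print(u,v)
cv2.imwrite("pics/s4.png",cv2.resize(im[v-90:v+125,u-100:u+110],None,fx=2.7,fy=2.7,interpolation=cv2.INTER_CUBIC))
E
```

```text
t 19.5 pos [0.5286 0.199  0.1394] yaw -3.95 tilt 0.11 w 0.0869 gf 0.0 F [ 0.7 -0.5  0.2]
units before turn [-0.05  0.06  2.69] turn units 0.04
units after turn [-0.04  0.06  2.69]
313 270
```

View pics/s4.png

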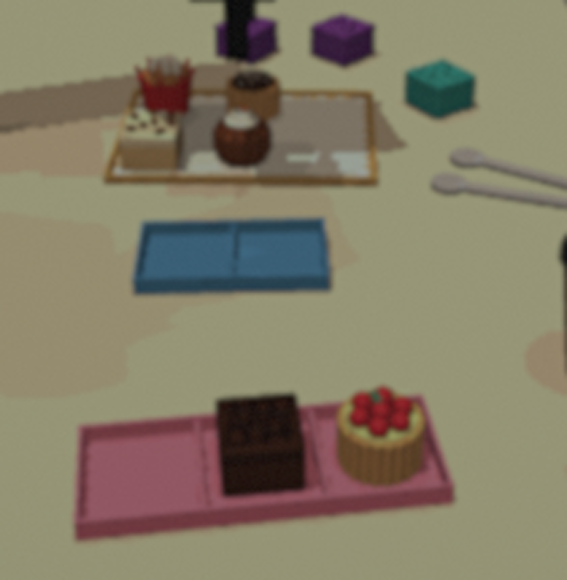

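The brownie stands straight in the middle pink compartment, at crop (260,445). The gripper is over the bundt at (243,138).

>>> {"name": "jog_arm", "arguments": {"motion": [0,0.05,0.6,0,0,0,-1,0,0,0.8,0,0,0,-1,0,0,0.7,0,0,0,-1,0,0,0.4,0,0,0,-1,0,0,0.2,0,0,0,-1,0,0,0,0,0,0,-1,0,0,0,0,0,0,1,0,0,0,0,0,0,1,0,0,0,0,0,0,1,0,0,0,0,0,0,1,0,0,0,0,0,0,1]}}

```text
time: 20.92
position: [0.5287, 0.1949, 0.0307]
tool_rot: [0.999, -0.036, 0.0, -0.0]
ft_force: [-0.5, 1.0, 2.9]
grip_width: 0.0576
grip_force: 15.0
```

```bash
python3 g.py .4567 -.2411 .16 4.1
```

```text
t 20.93 pos [0.5287 0.1949 0.0307] yaw -4.16 tilt 0.03 w 0.0576 gf 15.0 F [-0.5  1.   2.9]
units before turn [-1.   11.   -3.24] turn units -2.07
units after turn [-2.57 10.74 -3.23]
```

>>> {"name": "jog_arm", "arguments": {"motion": [0,0,-0.5,0,0,0,1,0,0,-0.8,0,0,-0.69,1,0,0,-0.9,0,0,-0.69,1,0,0,-0.8,0,0,-0.69,1,-0.12,0.47,0,0,0,0,1,-0.23,0.98,0,0,0,0,1,-0.23,0.98,0,0,0,0,1,-0.23,0.98,0,0,0,0,1,-0.23,0.98,0,0,0,0,1,-0.23,0.98,0,0,0,0,1,-0.23,0.98,0,0,0,0,1,-0.23,0.98,0,0,0,0,1]}}

```text
time: 22.42
position: [0.4784, -0.104, 0.1488]
tool_rot: [0.999, 0.035, -0.002, -0.001]
ft_force: [0.6, 0.4, -1.5]
grip_width: 0.0578
grip_force: 15.0
```

>>> {"name": "jog_arm", "arguments": {"motion": [-0.23,0.98,0,0,0,0,1,-0.23,0.98,0,0,0,0,1,-0.23,0.98,0,0,0,0,1,-0.12,0.47,0,0,0,0,1,0,0,0,0,0,0,1,0,0,0,0,0,0,1]}}

```text
time: 23.18
position: [0.4573, -0.2393, 0.1498]
tool_rot: [0.999, 0.036, -0.001, -0.001]
ft_force: [-0.9, -0.2, -0.9]
grip_width: 0.0572
grip_force: 15.0
```

```bash
python3 g.py .4567 -.2411 .03 4.1
```

```text
t 23.18 pos [ 0.4573 -0.2393  0.1498] yaw 4.14 tilt 0.15 w 0.0572 gf 15.0 F [-0.9 -0.2 -0.9]
units before turn [-0.01  0.05  2.99] turn units 0.01
units after turn [-0.02  0.04  2.99]
```

>>> {"name": "jog_arm", "arguments": {"motion": [0,0.04,0.5,0,0,0,1,0,0,0.7,0,0,0,1,0,0,0.7,0,0,0,1,0,0,0.6,0,0,0,1,0,0,0.3,0,0,0,1,0,0,0.15,0,0,0,1,0,0,0.06,0,0,0,1,0,0,0,0,0,0,1]}}

```text
time: 24.18
position: [0.4584, -0.2427, 0.0305]
tool_rot: [0.999, 0.036, 0.0, 0.0]
ft_force: [-0.4, 0.2, -1.3]
grip_width: 0.0575
grip_force: 15.0
```

>>> {"name": "jog_arm", "arguments": {"motion": [0,0,0,0,0,0,-1,0,0,0,0,0,0,-1,0,0,0,0,0,0,-1,0,0,0,0,0,0,-1,0,0,-0.4,0,0,0,-1,0,0,-0.8,0,0,0.6,-1,0,0,-0.8,0,0,0.6,-1,0,0,-0.7,0,0,0.6,-1,-0.09,-0.9,0,0,0,0,-1,-0.09,-0.9,0,0,0,0,-1,-0.09,-0.9,0,0,0,0,-1,-0.09,-0.9,0,0,0,0,-1]}}

```text
time: 25.68
position: [0.4515, -0.097, 0.139]
tool_rot: [1.0, -0.027, 0.001, 0.0]
ft_force: [-0.2, 0.4, 0.8]
grip_width: 0.087
grip_force: 0.0
```

>>> {"name": "jog_arm", "arguments": {"motion": [-0.09,-0.9,0,0,0,0,-1,-0.09,-0.9,0,0,0,0,-1,-0.09,-0.9,0,0,0,0,-1,-0.09,-0.9,0,0,0,0,-1,-0.09,-0.9,0,0,0,0,-1,-0.09,-0.9,0,0,0,0,-1,-0.09,-0.9,0,0,0,0,-1,-0.09,-0.9,0,0,0,0,-1,0,0,0,0,0,0,-1]}}

```text
time: 26.8
position: [0.4381, 0.1931, 0.1389]
tool_rot: [1.0, -0.025, 0.001, -0.0]
ft_force: [0.9, -0.8, -0.5]
grip_width: 0.0873
grip_force: 0.0
```

```bash
python3 g.py .439 .196 .032 -3;  python3 - <<'E'
from h import *
im=robot.camera("side");u,v=proj("side",np.array([.55,-.01,.03])).astype(int);print(u,v)
cv2.imwrite("pics/s5.png",cv2.resize(im[v-90:v+125,u-100:u+110],None,fx=2.7,fy=2.7,interpolation=cv2.INTER_CUBIC))
E
```

```text
t 26.8 pos [0.4381 0.1931 0.1389] yaw -2.86 tilt 0.1 w 0.0873 gf 0.0 F [ 0.9 -0.8 -0.5]
units before turn [ 0.01 -0.07  2.67] turn units 0.04
units after turn [ 0.02 -0.07  2.67]
313 270
```

View pics/s5.png

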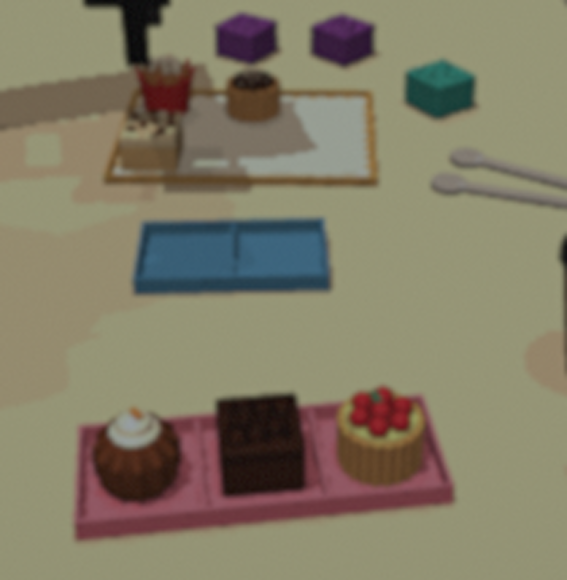

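The pink box is complete, with the bundt upright at crop (137,455). Next is the blondie.

>>> {"name": "jog_arm", "arguments": {"motion": [0,-0.03,0.6,0,0,0,-1,0,0,0.8,0,0,0,-1,0,0,0.7,0,0,0,-1,0,0,0.4,0,0,0,-1,0,0,0.17,0,0,0,-1,0,0,0,0,0,0,-1,0,0,0,0,0,0,1,0,0,0,0,0,0,1,0,0,0,0,0,0,1,0,0,0,0,0,0,1,0,0,0,0,0,0,1]}}

```text
time: 28.22
position: [0.4384, 0.1925, 0.0314]
tool_rot: [1.0, -0.027, 0.0, -0.0]
ft_force: [-0.6, 1.0, 2.9]
grip_width: 0.0552
grip_force: 14.9
```

```bash
python3 g.py .477 .0164 .16 -0.8
```

```text
t 28.23 pos [0.4384 0.1925 0.0314] yaw -3.08 tilt 0.03 w 0.0552 gf 14.9 F [-0.6  1.   2.9]
units before turn [ 1.2   4.34 -3.22] turn units -0.57
units after turn [ 1.03  4.39 -3.21]
```

>>> {"name": "jog_arm", "arguments": {"motion": [0,0,-0.5,0,0,0,1,0,0,-0.8,0,0,-0.29,1,0,0,-0.9,0,0,-0.28,1,0,0,-0.8,0,0,0,1,0.1,0.45,0,0,0,0,1,0.21,0.87,0,0,0,0,1,0.21,0.87,0,0,0,0,1,0.21,0.87,0,0,0,0,1,0.2,0.87,0,0,0,0,1,0.1,0.46,0,0,0,0,1,0,0,0,0,0,0,1,0,0,0,0,0,0,1]}}

```text
time: 29.72
position: [0.4762, 0.0168, 0.1509]
tool_rot: [1.0, -0.007, -0.001, -0.0]
ft_force: [0.2, -0.9, -1.7]
grip_width: 0.055
grip_force: 14.9
```

```bash
python3 g.py .477 .0164 .031 -0.8
```

```text
t 29.73 pos [0.4762 0.0168 0.1509] yaw -0.8 tilt 0.09 w 0.055 gf 14.9 F [ 0.2 -0.9 -1.7]
units before turn [0.02 0.01 3.  ] turn units -0.0
units after turn [0.02 0.01 3.  ]
```

>>> {"name": "jog_arm", "arguments": {"motion": [0.02,0,0.5,0,0,0,1,0,0,0.7,0,0,0,1,0,0,0.7,0,0,0,1,0,0,0.6,0,0,0,1,0,0,0.3,0,0,0,1,0,0,0.15,0,0,0,1,0,0,0.06,0,0,0,1,0,0,0,0,0,0,1]}}

```text
time: 30.72
position: [0.4782, 0.0162, 0.0312]
tool_rot: [1.0, -0.007, 0.0, 0.0]
ft_force: [-0.8, 0.4, -0.8]
grip_width: 0.0553
grip_force: 14.9
```

>>> {"name": "jog_arm", "arguments": {"motion": [0,0,0,0,0,0,-1,0,0,0,0,0,0,-1,0,0,0,0,0,0,-1,0,0,0,0,0,0,-1,0,0,-0.4,0,0,0,-1,0,0,-0.8,0,0,0.41,-1,0,0,-0.8,0,0,0.42,-1,0,0,-0.7,0,0,0,-1,0.13,-0.89,0,0,0,0,-1,0.13,-0.89,0,0,0,0,-1,0.13,-0.89,0,0,0,0,-1,0.13,-0.89,0,0,0,0,-1]}}

```text
time: 32.22
position: [0.5088, 0.1578, 0.1387]
tool_rot: [0.999, -0.036, -0.0, 0.0]
ft_force: [-0.3, -1.0, -0.1]
grip_width: 0.0872
grip_force: 0.0
```

>>> {"name": "jog_arm", "arguments": {"motion": [0.13,-0.89,0,0,0,0,-1,0.13,-0.89,0,0,0,0,-1,0.13,-0.89,0,0,0,0,-1,0.13,-0.89,0,0,0,0,-1,0,0,0,0,0,0,-1]}}

```text
time: 32.85
position: [0.54, 0.2995, 0.1386]
tool_rot: [0.999, -0.034, 0.001, -0.0]
ft_force: [-0.7, -1.3, -0.4]
grip_width: 0.0868
grip_force: 0.0
```

```bash
python3 g.py .537 .2962 .032 -4.1
```

```text
t 32.85 pos [0.54   0.2995 0.1386] yaw -3.95 tilt 0.08 w 0.0868 gf 0.0 F [-0.7 -1.3 -0.4]
units before turn [-0.07  0.09  2.66] turn units 0.04
units after turn [-0.07  0.09  2.67]
```

>>> {"name": "jog_arm", "arguments": {"motion": [-0.03,0.06,0.6,0,0,0,-1,0,0,0.8,0,0,0,-1,0,0,0.7,0,0,0,-1,0,0,0.4,0,0,0,-1,0,0,0.16,0,0,0,-1,0,0,0,0,0,0,-1,0,0,0,0,0,0,1,0,0,0,0,0,0,1,0,0,0,0,0,0,1,0,0,0,0,0,0,1,0,0,0,0,0,0,1]}}

```text
time: 34.22
position: [0.5387, 0.2951, 0.0327]
tool_rot: [0.999, -0.036, 0.0, -0.0]
ft_force: [0.1, 0.6, 2.8]
grip_width: 0.0576
grip_force: 15.0
```

```bash
python3 g.py .556 .0155 .16 -0.8
```

```text
t 34.23 pos [0.5387 0.2951 0.0327] yaw -4.13 tilt 0.04 w 0.0576 gf 15.0 F [0.1 0.6 2.8]
units before turn [ 0.94  6.94 -3.18] turn units -0.83
units after turn [ 0.53  6.98 -3.18]
```

>>> {"name": "jog_arm", "arguments": {"motion": [0,0,-0.5,0,0,0,1,0,0,-0.8,0,0,-0.41,1,0,0,-0.9,0,0,-0.42,1,0,0,-0.8,0,0,0,1,0.03,0.46,0,0,0,0,1,0.07,0.87,0,0,0,0,1,0.07,0.87,0,0,0,0,1,0.07,0.87,0,0,0,0,1,0.07,0.87,0,0,0,0,1,0.06,0.87,0,0,0,0,1,0.06,0.87,0,0,0,0,1,0.06,0.87,0,0,0,0,1]}}

```text
time: 35.72
position: [0.5528, 0.0307, 0.1513]
tool_rot: [1.0, -0.007, -0.001, 0.0]
ft_force: [0.6, 0.7, -0.6]
grip_width: 0.0575
grip_force: 15.0
```

>>> {"name": "jog_arm", "arguments": {"motion": [0.03,0.43,0,0,0,0,1,0,0,0,0,0,0,1,0,0,0,0,0,0,1]}}

```text
time: 36.1
position: [0.5547, 0.0163, 0.1521]
tool_rot: [1.0, -0.007, -0.001, -0.0]
ft_force: [0.0, -0.1, -0.3]
grip_width: 0.0577
grip_force: 15.0
```

```bash
python3 g.py .556 .0155 .032 -0.8
```

```text
t 36.1 pos [0.5547 0.0163 0.1521] yaw -0.78 tilt 0.07 w 0.0577 gf 15.0 F [ 0.  -0.1 -0.3]
units before turn [0.04 0.02 3.  ] turn units 0.0
units after turn [0.03 0.02 3.  ]
```

>>> {"name": "jog_arm", "arguments": {"motion": [0.03,0.02,0.5,0,0,0,1,0,0,0.7,0,0,0,1,0,0,0.7,0,0,0,1,0,0,0.6,0,0,0,1,0,0,0.3,0,0,0,1,0,0,0.15,0,0,0,1,0,0,0.06,0,0,0,1,0,0,0,0,0,0,1]}}

```text
time: 37.1
position: [0.5569, 0.0147, 0.0325]
tool_rot: [1.0, -0.007, 0.001, 0.0]
ft_force: [0.2, -0.8, -0.7]
grip_width: 0.0575
grip_force: 15.0
```

>>> {"name": "jog_arm", "arguments": {"motion": [0,0,0,0,0,0,-1,0,0,0,0,0,0,-1,0,0,0,0,0,0,-1,0,0,0,0,0,0,-1,0,0,-0.4,0,0,0,-1,0,0,-0.8,0,0,0,-1,0,0,-0.9,0,0,0,-1,0,0,-0.9,0,0,0,-1,0,0,-0.9,0,0,0,-1,0,0,-0.9,0,0,0,-1,0,0,-0.4,0,0,0,-1,0,0,0,0,0,0,-1]}}

```text
time: 38.6
position: [0.5569, 0.0146, 0.2412]
tool_rot: [1.0, -0.007, 0.001, 0.0]
ft_force: [-0.2, 0.2, -0.1]
grip_width: 0.0869
grip_force: 0.0
```

```bash
python3 g.py .556 .0155 .2 -0.8; python3 - <<'E'
from h import *
im=robot.camera("side");u,v=proj("side",np.array([.55,-.01,.03])).astype(int);print(u,v)
cv2.imwrite("pics/s6.png",cv2.resize(im[v-90:v+125,u-100:u+110],None,fx=2.7,fy=2.7,interpolation=cv2.INTER_CUBIC))
E
```

```text
t 38.6 pos [0.5569 0.0146 0.2412] yaw -0.8 tilt 0.16 w 0.0869 gf 0.0 F [-0.2  0.2 -0.1]
units before turn [-0.03 -0.02  1.03] turn units -0.0
units after turn [-0.02 -0.02  1.03]
313 270
```

View pics/s6.png

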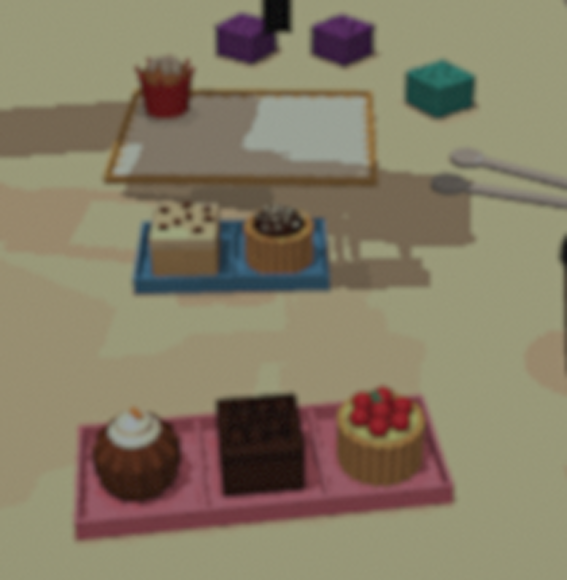

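All five pieces stand upright in their own compartments: blondie (185,240), choc tart (280,240), bundt (137,455), brownie (260,445) and raspberry tart (380,440). The muffin is untouched at (165,88). Handing in.

```bash
python3 -c "
from rig import robot
print(robot.hand_in())"
```

```text
the job is handed in; nothing more can be done
None
```

The job is handed in at about 39 s: the last picture shows all five pastries upright in their own compartments and the muffin still in place on the tray, but the hand-in call returned no verdict.

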